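# Seat the nest plate on its keyed drive and lock it

### The job

The round nest plate on the grey fixture sits high because its keys have missed their holes: without lifting it off the spindle, turn it (for example by pushing its upright posts round) until the orange post comes to the orange mark and the plate drops fully home. Then swing the yellow keeper arm all the way in over the plate's rim and let go. Do not touch the blue sensor or its bracket, and leave the bottle, the jar, the crate and the strips where they stand.

Things in the scene. Friction and masses are not known exactly. Their poses are not given: they have to be found in the camera images.
- fixture: Fixed grey square base, 230 x 230 x 35 mm; place and yaw vary. Origin at the centre of its underside, z up. A fixed steel spindle, 30 mm diameter, stands at its centre up to 92 mm above the table. Three holes, 15 mm square, 10 mm deep, in its top take the plate's keys: 46, 60 and 74 mm from the axis at 0, 120 and 240 degrees from its +x.
- orange_mark (a point): Centre of the orange mark on the base's top, 105 mm from the spindle axis along the fixture's +x.
- plate: Loose aluminium disc, 190 mm diameter, 10 mm thick, 0.55 to 0.9 kg, turning freely on the spindle (1 mm play). Origin at the centre of the disc's underside, z up: 49 mm above the table while it rides on its keys, 39 mm when home. Home only when its +x points along the fixture's +x (within 0.025 rad); it then drops by its own weight. Starts 0.45 to 5.83 rad off.
- orange_post (a point): Centre of the top of the orange post, on the plate's +x, 70 mm from the axis. Three black posts alike stand at 90, 180 and 270 degrees. Each is 18 mm diameter and 40 mm tall above the disc's top face. A push of a few newtons on a post turns the plate.
- plate_hub (a point): On the plate's axis at the top of its hub, which is 56 mm in diameter and rises 25 mm above the disc's top face. Below the disc three hidden 12 mm round keys reach down 14 mm, placed like the fixture's holes; they slide on the base's top until all three find their holes.
- keeper (a joint): Yellow keeper arm's angle, rad: 0 shut (pointing at the spindle, end stop), 1.9 fully open; starts at 1.25 to 1.7. From above it closes clockwise. 0.08 N m of friction holds it. Arm 22 mm wide, 10 mm thick, underside 52 mm above the table, end 72 mm from the hinge: it passes 3 mm over the plate when home, but strikes the rim of one riding high.
- keeper_hinge (a point): Point on the keeper's upright hinge axis at the top face of the arm, 62 mm above the table; at the fixture's (-98, +98) mm.
- keeper_thumb (a point): Centre of the top end, 100 mm above the table, of the black upright thumb post on the keeper arm: 16 mm diameter, 38 mm tall, 58 mm from the hinge axis.
- sensor: Sensor bracket fixed to the fixture, with the fixture's origin and axes. A dark mast, 18 mm diameter, stands 141 mm from the spindle axis at -45 degrees from the fixture's +x, to 160 mm above the table. Its arm, 18 mm wide, 146 to 160 mm above the table, reaches inwards to 62 mm from the axis.
- sensor_head (a point): Centre of the lower face of the blue round sensor head, 24 mm diameter, 124 to 164 mm above the table, under the end of the bracket's arm, 74 mm from the spindle axis at -45 degrees from the fixture's +x. The plate's posts pass beneath it.
- bottle: White bottle with red cap, 68 mm diameter, 180 mm tall, origin at the centre of its underside. Bystander.
- jar: Grey jar with blue cap, 80 mm diameter, 95 mm tall, origin at the centre of its underside. Bystander.
- crate: Grey open crate of black clips, 120 x 100 x 70 mm, origin at the centre of its underside. Bystander.
- strips: Bundle of brass and black strips, 62 x 200 x 13 mm, long side along its y, origin at the centre of its underside. Bystander, on the robot's side of the fixture.
Mind the look-alikes: they are no part of the job. Several things have the shape of the plate; the one meant has the colours described above.

How it is judged:
By the outcome, as a careful person would: the job done as asked, in the order asked, and still so for the second after the job is handed in, with the robot touching nothing.
It also fails if it takes over 67 s, if anything falls off the work surface, if the arm or the gripper's body presses on something with over 40 N, if the wrist force passes 120 N, or if a joint passes its speed limit or range.

### The arm

A 6-joint arm with a two-finger parallel gripper is mounted at the origin on the work surface. World frame = base frame: x ahead of the robot, y to its left, z up, the work surface at z = 0. Lengths are in m, angles in rad, forces in N, time in s.
With the tool pointing down it reaches from about 0.425 to 0.95 m from the base axis. Payload 3.5 kg.
Tool frame: the origin (TCP) lies midway between the tips of the shut fingers; the grasp point (between the pads) lies 19 mm behind it; z points along the fingers, x is the direction in which the jaws open and shut, and the axes are right-handed (so a half turn about z gives the same grasp; the last joint's range is limited). The gripper opens to 85 mm and grips with 20 to 120 N. Pads are 22 mm wide; open, the fingers measure 114 mm over their backs; the gripper's body (76 mm by 85 mm) begins 54 mm behind the grasp point. The pads swing forward as they close: fully open they stand 13 mm farther back than shut.
Start: joints at [0.99, 0.286, 1.577, -0, 1.279, -0.15], TCP at [0.282, 0.613, 0.231] pointing down, gripper open.
Joint ranges: [-2.77, 2.77], [-0.9, 2.22], [0.21, 2.48], [-1.53, 4.67], [0.24, 2.81], [-2.84, 2.84]. Speed limits (rad/s): [2.79, 2.79, 3.14, 3.14, 3.14, 3.14].

### API

Orientations are given as a unit quaternion [x, y, z, w].
In Python, from plant import readout, optics, ctrl gives the robot as it stands. The module is installed in compiled form; this text tells all that it offers.
- The arm moves only by the shell command python3 -m crank 'ROWS' [OPENING] [FORCE]. ROWS is text: rows parted by semicolons, each of 6 numbers parted by spaces: the shift along the tool's x, y, z in mm, then the turn, a rotation vector about the tool's x, y, z in rad. In form: dx dy dz ax ay az; .... A call has 1 to 5 rows; each row shifts and turns the commanded pose from where the row before left it, along the tool's axes as they then stand; what a row does not reach is not made up. A row lasts 1/8 s, in which the tool goes at most 62.5 mm and 10.7 degrees, less where a joint would pass 70% of its speed; a pose out of reach is approached as far as the arm can. A call is refused whole if a number of a shift passes 62.5 or a number of a turn 0.188, either way. A call with a gripper value outside its range is refused whole. OPENING is the opening, from -1 (shut) to 1 (fully open), set as the call begins (- or left out, the last holds). The fingers move at their own pace and stop on an object; FORCE is the grip in N (left out, the last holds). Time passes only in rows, so rows that do not move let the fingers close. It gives the time, the measured TCP pose, the force and the opening at its end, in the units of the state.
- readout.get_state(): the state, without advancing time (a new reading comes with each control period).
- optics.read_camera(name): name is "side" or "top"; returns the picture (400x640x3 uint8, red, green, blue); there is no depth.
- optics.calibration(name): a dict with "mtx" (3x3 intrinsics, pixels), "dist_coeffs" ([k1, k2, p1, p2, k3] as OpenCV has them; the pictures are not rectified), "rvec" (rotation vector, rad) and "tvec" (3), from world to camera coordinates, as OpenCV has them. Camera axes: x right, y down, z forward; pixel columns grow to the right and rows downward; lengths in m; the calibration is good to about 2 mm. A picture is of the moment at which its call begins. calibration takes no time and is no camera call.
- ctrl.sign_off(): hands the job in, once; it reports no verdict.
Trained networks look in the newest picture that a camera, given by its name, has taken for a name from the list of things; names that differ only in an ending like _2 or _b are one class to them, and where a whole thing is asked for, a point or a joint stands for the part that bears it (a point fixed in the world has none). Each returns a list of dicts, best first, with "p" (0 to 1); they miss things now and then, are a little off and sometimes report something else, mostly with a low value. They report only what shows in the picture. A call takes as long as a camera call. They do not tell look-alikes from the thing itself.
- optics.recognise(camera, thing): "xy" ([column, row] as shares, 0 to 1, of the picture: columns of its width, rows of its height, amid what is visible of it).
The state is a dict: "time": time; "qpos": joint angles; "dq": joint speeds; "joint_efforts": joint torques, N m; "eef_pos": TCP position; "tcp_rot": TCP orientation; "contact_force": force on the tool from outside, world axes, zero at the start; "wrist_torque": the same for the moment, N m; "opening": opening from 0.0 (shut) to 1.0 (fully open).
Only numpy, scipy, OpenCV 4.12 (cv2) and the standard library are available. Lean on these libraries where they do the work, as an engineer would, in place of code of your own. Each camera call takes 0.05 s, during which the arm holds its last target.

## Working session

There is one attempt and no reset: what is moved stays moved. The work goes in short steps, Python scripts to look and compute and a shell command to move; the robot and the scene stay as the last step left them, time stands still between calls to the robot, and variables do not carry over. Pictures are saved under pics/ and viewed, and the job is handed in when it is done.

```bash
mkdir -p pics
cat > h.py <<'E'
import numpy as np, cv2
from plant import readout, optics, ctrl
def snap(n,f):
    im=optics.read_camera(n); cv2.imwrite('pics/'+f,im[:,:,::-1]); return im
def cal(n):
    c=optics.calibration(n); return [np.array(c[k],float) for k in('mtx','dist_coeffs','rvec','tvec')]
def px2w(n,px,z):
    K,D,r,t=cal(n); R=cv2.Rodrigues(r)[0]
    u=cv2.undistortPoints(np.array(px,float).reshape(-1,1,2),K,D).reshape(-1,2)
    o=-R.T@t.ravel(); out=[]
    for a in u:
        d=R.T@np.array([a[0],a[1],1]); out.append(o+d*(z-o[2])/d[2])
    return np.array(out)
def w2px(n,P):
    K,D,r,t=cal(n); return cv2.projectPoints(np.array(P,float).reshape(-1,1,3),r,t,K,D)[0].reshape(-1,2)
E
python3 - <<'E'
from h import *
for n in('top','side'):
    snap(n,n+'0.png')
    K,D,r,t=cal(n); R=cv2.Rodrigues(r)[0]; print(n,-R.T@t.ravel(),R[2],K[0,0])
    for th in('fixture','orange_mark','orange_post','plate_hub','keeper_hinge','keeper_thumb','sensor_head','bottle','jar','crate','strips'):
        print(th,[(round(d['p'],2),(np.array(d['xy'])*[640,400]).round(0).tolist()) for d in optics.recognise(n,th)[:3]])
print(readout.get_state())
E
```

```text
top [ 2.68882431e-01 -3.43454808e-04  1.98157523e+00] [ 0.09826527 -0.00301309 -0.9951557 ] 504.59042504697265
fixture [(0.77, [326.0, 170.0])]
orange_mark [(0.75, [328.0, 171.0])]
orange_post [(0.88, [325.0, 173.0]), (0.81, [194.0, 152.0]), (0.79, [401.0, 277.0])]
plate_hub [(0.91, [329.0, 172.0]), (0.76, [459.0, 152.0]), (0.74, [191.0, 154.0])]
keeper_hinge [(0.52, [309.0, 204.0])]
keeper_thumb [(0.57, [337.0, 139.0]), (0.21, [327.0, 168.0])]
sensor_head []
bottle [(0.73, [399.0, 168.0])]
jar [(0.94, [374.0, 128.0])]
crate [(0.82, [267.0, 187.0])]
strips [(0.81, [347.0, 216.0])]
side [ 0.069926   -0.86538214  1.25540285] [ 0.26537536  0.5707827  -0.77703476] 394.5717655039635
fixture [(0.69, [348.0, 217.0])]
orange_mark [(0.75, [380.0, 179.0]), (0.62, [346.0, 219.0])]
orange_post [(0.84, [345.0, 197.0]), (0.82, [278.0, 304.0]), (0.77, [445.0, 303.0])]
plate_hub [(0.86, [346.0, 200.0]), (0.6, [315.0, 119.0]), (0.59, [440.0, 303.0])]
keeper_hinge [(0.37, [380.0, 181.0])]
keeper_thumb [(0.49, [311.0, 190.0]), (0.46, [318.0, 234.0])]
sensor_head [(0.49, [381.0, 179.0])]
bottle [(0.7, [384.0, 243.0])]
jar []
crate [(0.72, [312.0, 164.0])]
strips [(0.74, [313.0, 193.0]), (0.73, [315.0, 233.0])]
{'time': 1.2, 'qpos': array([ 9.90001919e-01,  2.86316209e-01,  1.57668724e+00,  1.41536667e-05,
        1.27863083e+00, -1.49977456e-01]), 'dq': array([-0.00046819,  0.0004508 ,  0.00163438,  0.0006459 , -0.00087832,
        0.00050295]), 'joint_efforts': array([-3.00349654e-05, -4.05961704e+01, -2.92937493e+01, -1.40363632e-04,
        5.29333665e-04, -4.77253096e-06]), 'eef_pos': array([0.28183638, 0.61332862, 0.23132097]), 'tcp_rot': array([ 8.41907640e-01,  5.39621650e-01, -2.17679635e-05,  2.29931330e-06]), 'contact_force': array([-0.2126305 ,  0.49736875,  0.15942271]), 'wrist_torque': array([-0.04727195,  0.03453851, -0.02495851]), 'opening': 1.0012430054534653}
```

Run:
```python
import cv2
a=cv2.imread('pics/top0.png');cv2.imwrite('pics/t0c.png',cv2.resize(a[90:250,220:440],None,fx=3.6,fy=3.6,interpolation=2))
a=cv2.imread('pics/side0.png');cv2.imwrite('pics/s0c.png',cv2.resize(a[110:290,240:480],None,fx=3.3,fy=3.3,interpolation=2))
```

```text
(no output)
```

View pics/t0c.png

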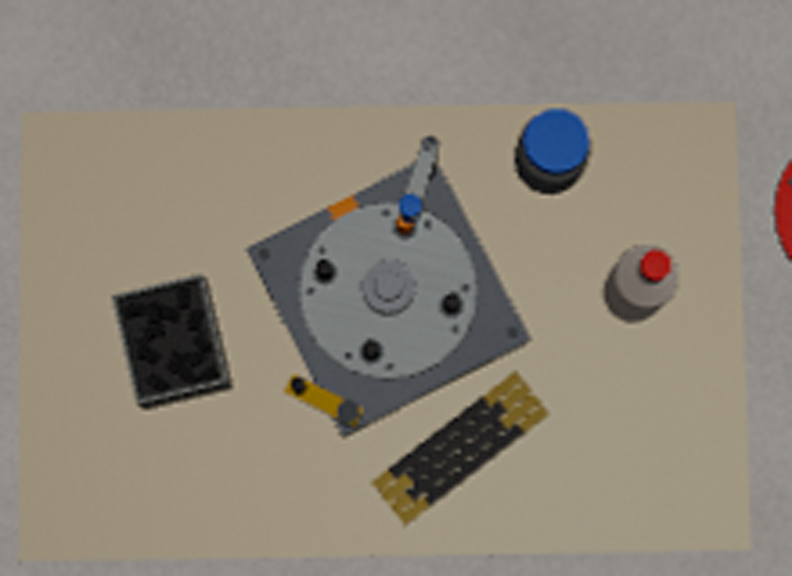

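View pics/s0c.png

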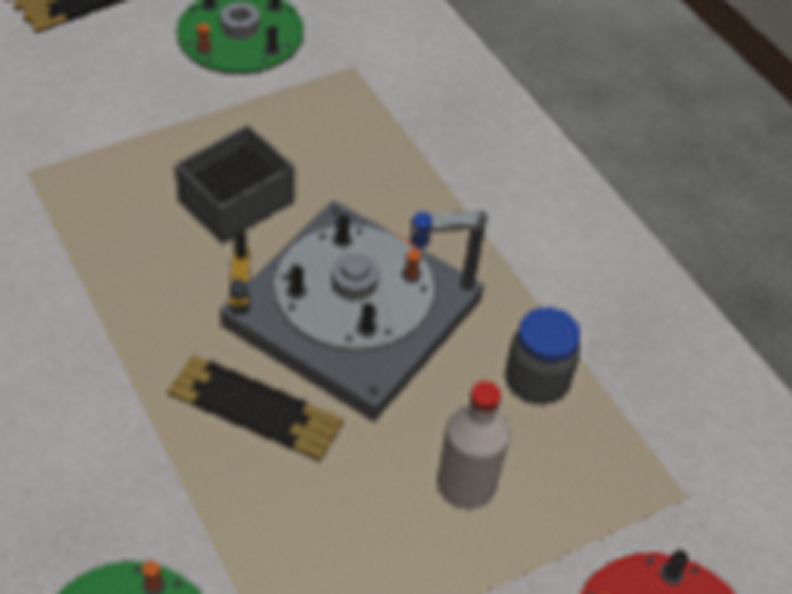

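View pics/top0.png

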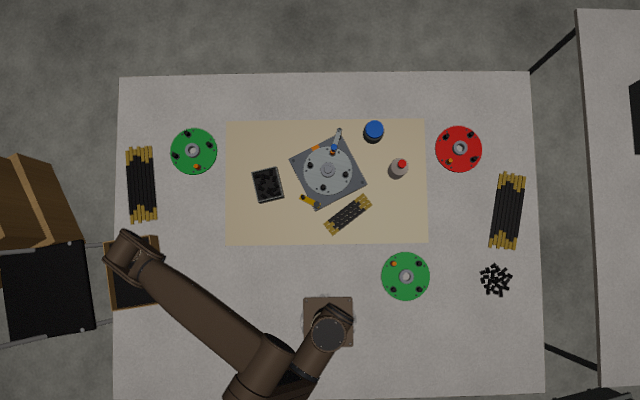

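View pics/side0.png

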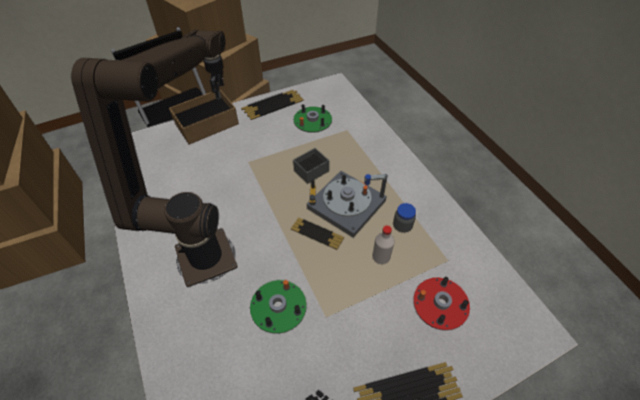

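```bash
cat > fit.py <<'E'
from h import *
from scipy.optimize import least_squares
T=lambda c:[220+c[0]/3.6,90+c[1]/3.6]
S=lambda c:[240+c[0]/3.3,110+c[1]/3.3]
def loc(x,y,z):return (x,y,z)
import math
obs=[('top',T((248,248)),(.115,.115,.035)),('top',T((343,437)),(-.115,.115,.035)),('top',T((530,340)),(-.115,-.115,.035)),
('top',T((388,286)),(0,0,.092)),('top',T((343,207)),(.105,0,.035)),('top',T((349,410)),(-.098,.098,.07)),('top',T((410,207)),(.0523,-.0523,.164)),
('side',S((335,203)),(.115,.115,.035)),('side',S((222,312)),(-.115,.115,.035)),('side',S((375,406)),(-.115,-.115,.035)),('side',S((482,288)),(.115,-.115,.035)),('side',S((423,217)),(.0523,-.0523,.164)),('side',S((357,263)),(0,0,.092))]
def W(p,l):
    c,s=np.cos(p[2]),np.sin(p[2]); return [p[0]+c*l[0]-s*l[1],p[1]+s*l[0]+c*l[1],l[2]]
def res(p): return np.concatenate([w2px(n,W(p,l))[0]-px for n,px,l in obs])
r=least_squares(res,[.57,0,.5],loss='soft_l1')
print(r.x); print(res(r.x).reshape(-1,2).round(1).tolist())
p=r.x
np.save('fx.npy',p)
def tof(w): 
    d=w[:2]-p[:2]; c,s=np.cos(p[2]),np.sin(p[2]); return np.array([c*d[0]+s*d[1],-s*d[0]+c*d[1]])
for n,px,z in [('top',T((405,225)),.095),('top',T((325,270)),.099),('top',T((452,303)),.099),('top',T((372,350)),.099),
 ('side',S((415,257)),.099),('side',S((343,215)),.099),('side',S((295,268)),.099),('side',S((367,310)),.099)]:
    f=tof(px2w(n,px,z)[0]); print('post',n,f.round(3),np.hypot(*f).round(3),math.degrees(math.atan2(f[1],f[0])))
for n,px in [('top',T((298,384))),('side',S((241,238)))]:
    f=tof(px2w(n,px,.1)[0]); d=f-[-.098,.098]; print('thumb',px2w(n,px,.1),f,np.hypot(*d),math.degrees(math.atan2(d[1],d[0])), math.radians(math.degrees(math.atan2(d[1],d[0]))+45))
for nm,l in [('hinge',(-.098,.098,.062)),('mast',(.0997,-.0997,0)),('head',(.0523,-.0523,.124))]: print(nm,W(p,l))
for nm,px,z in [('bottle',T((655,265)),.18),('jar',T((556,141)),.095),('crate',T((160,290)),.07),('strip1',T((515,372)),.013),('strip2',T((549,410)),.013),('s3',T((372,483)),.013),('s4',T((405,525)),.013),('cr',T((203,278)),.07),('cr2',T((231,385)),.07)]: print(nm,px2w('top',px,z).round(3))
E
python3 fit.py
```

```text
[ 0.5824032  -0.01031931  0.45880423]
[[-0.6, -0.1], [-0.4, -0.4], [0.3, -0.4], [0.1, -0.4], [0.3, 0.4], [-0.3, 0.3], [0.2, -0.7], [-0.5, -0.7], [-0.9, -0.4], [0.1, 0.9], [0.9, -0.7], [-0.1, 1.1], [-0.5, 1.4]]
post top [ 0.048 -0.044] 0.065 -42.84456460670496
post top [0.043 0.053] 0.068 50.82044113991255
post top [-0.049 -0.05 ] 0.07 -134.4617151050218
post top [-0.055  0.047] 0.073 139.32445240358624
post side [ 0.052 -0.049] 0.071 -43.50177243747018
post side [0.053 0.057] 0.078 47.05178788977872
post side [-0.049  0.052] 0.071 133.51557294195368
post side [-0.048 -0.051] 0.07 -133.37382055558896
thumb [[0.47747358 0.08531055 0.1       ]] [-0.05172589  0.13221093] 0.05754720818697227 36.475896480739806 1.4220226546029704
thumb [[0.47792487 0.08329346 0.1       ]] [-0.05221459  0.13020257] 0.05597597594058387 35.12013678491526 1.3983601840449953
hinge [np.float64(0.45113621791840686), np.float64(0.034143913852326783), 0.062]
mast [np.float64(0.715947269072841), np.float64(-0.05555384078224384), 0]
head [np.float64(0.652456910829441), np.float64(-0.03404815757699019), 0.124]
bottle [[ 0.584 -0.279  0.18 ]]
jar [[ 0.734 -0.191  0.095]]
crate [[0.584 0.233 0.07 ]]
strip1 [[ 0.497 -0.148  0.013]]
strip2 [[ 0.455 -0.184  0.013]]
s3 [[0.378 0.01  0.013]]
s4 [[ 0.332 -0.025  0.013]]
cr [[0.596 0.187 0.07 ]]
cr2 [[0.481 0.158 0.07 ]]
```

```bash
python3 -m crank '0 0 0 0 0 0.18;0 0 0 0 0 0.18;0 0 0 0 0 0.18;0 0 0 0 0 0.18;0 0 0 0 0 0.18' -1 40; python3 -m crank '0 0 0 0 0 0.12;0 0 0 0 0 0.12;0 0 0 0 0 0'
```

```text
time: 1.82
eef_pos: [0.2818, 0.6133, 0.2313]
tcp_rot: [0.993, 0.117, -0.0, 0.0]
contact_force: [-0.2, 0.4, 0.2]
opening: -0.002
time: 2.2
eef_pos: [0.2818, 0.6133, 0.2313]
tcp_rot: [1.0, 0.001, -0.0, 0.0]
contact_force: [-0.5, -0.1, 0.3]
opening: 0.002
```

```bash
python3 -m crank '23 56 0 0 0 0;23 56 0 0 0 0;23 56 0 0 0 0;23 56 0 0 0 0;23 56 0 0 0 0'; python3 -m crank '23 56 0 0 0 0;23 56 0 0 0 0;23 56 0 0 0 0;23 56 0 0 0 0;23 56 0 0 0 0'; python3 -m crank '0 0 0 0 0 0; 0 0 0 0 0 0'
python3 - <<'E'
from h import *
print(readout.get_state()['qpos'])
snap('side','s1.png')
a=cv2.imread('pics/s1.png');cv2.imwrite('pics/s1c.png',cv2.resize(a[110:290,240:480],None,fx=3.3,fy=3.3,interpolation=2))
E
```

```text
time: 2.82
eef_pos: [0.3973, 0.3316, 0.2317]
tcp_rot: [1.0, 0.001, 0.0, -0.0]
contact_force: [0.8, -0.5, 0.5]
opening: -0.002
time: 3.45
eef_pos: [0.5124, 0.0514, 0.2318]
tcp_rot: [1.0, 0.001, 0.001, -0.0]
contact_force: [0.8, 0.0, -0.4]
opening: 0.001
time: 3.7
eef_pos: [0.5116, 0.0534, 0.2312]
tcp_rot: [1.0, 0.0, -0.0, -0.0]
contact_force: [-0.6, 0.0, 0.4]
opening: -0.002
[-9.35628256e-02 -7.16031787e-02  1.96609578e+00  4.89919697e-04
  1.24757643e+00 -9.41429584e-02]
```

View pics/s1c.png

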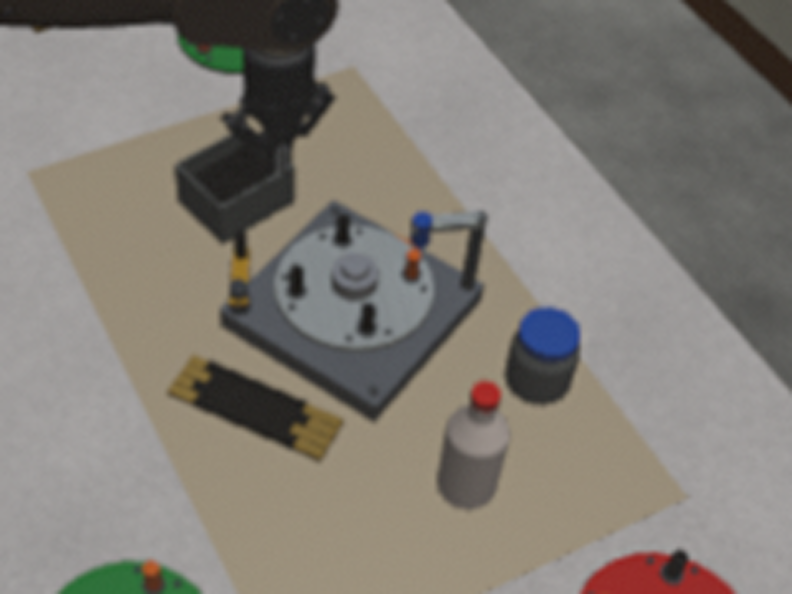

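```bash
python3 -m crank '3 0 40 0 0 0;0 0 50 0 0 0;0 0 45 0 0 0;0 0 22 0 0 0;0 0 0 0 0 0'; python3 -m crank '0 6 0 0 0 0;0 6 0 0 0 0;0 4 0 0 0 0;0 4 0 0 0 0;0 0 0 0 0 0'
python3 - <<'E'
from h import *
for n,(a,b,c,d) in dict(side=(110,290,240,480),top=(90,250,220,440)).items():
    im=snap(n,n+'2.png')[a:b,c:d,::-1]; cv2.imwrite(f'pics/{n}2c.png',cv2.resize(im,None,fx=3.3,fy=3.3,interpolation=2))
E
```

```text
time: 4.38
eef_pos: [0.5126, 0.0551, 0.0723]
tcp_rot: [1.0, 0.002, -0.003, -0.0]
contact_force: [-0.3, -0.2, -0.4]
opening: -0.0
time: 5.0
eef_pos: [0.515, 0.0329, 0.0745]
tcp_rot: [1.0, -0.0, 0.0, 0.0]
contact_force: [-0.7, -0.4, 0.0]
opening: 0.0
```

View pics/side2c.png

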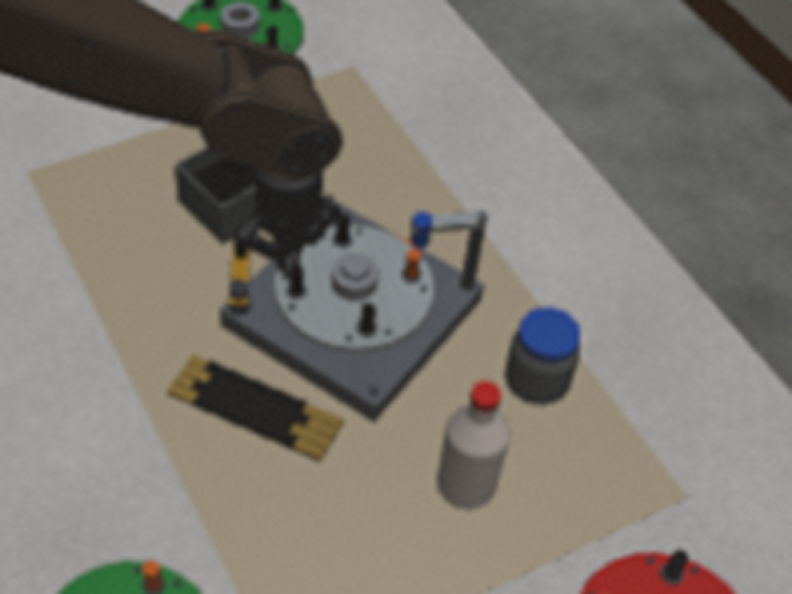

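View pics/top2c.png

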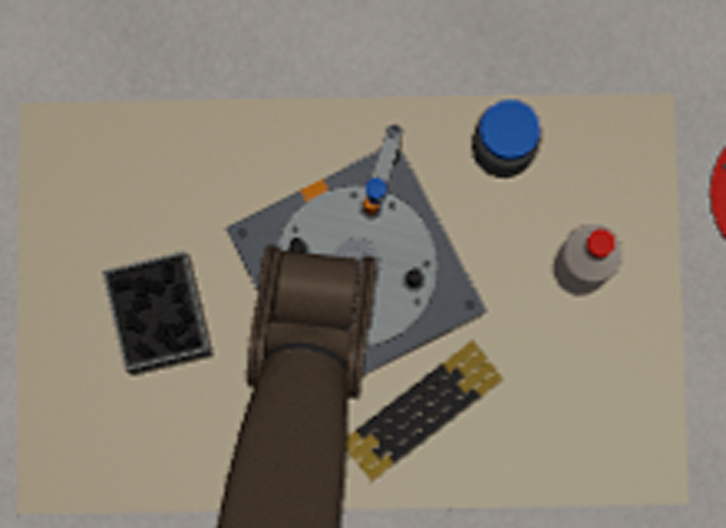

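```bash
python3 -m crank '0 3 0 0 0 0;0 3 0 0 0 0;0 3 0 0 0 0;0 3 0 0 0 0;0 3 0 0 0 0'; python3 -m crank '0 3 0 0 0 0;0 3 0 0 0 0;0 3 0 0 0 0;0 3 0 0 0 0;0 3 0 0 0 0'; python3 -m crank '0 3 0 0 0 0;0 3 0 0 0 0;0 3 0 0 0 0;0 0 0 0 0 0'
cat > look.py <<'E'
import sys
from h import *
s=sys.argv[1]; ims=[]
for n,(a,b,c,d) in dict(side=(150,240,300,400),top=(120,220,270,380)).items():
    im=snap(n,n+s+'.png')[a:b,c:d,::-1]; ims.append(cv2.resize(im,(390,360),interpolation=2))
cv2.imwrite(f'pics/c{s}.png',np.hstack(ims)); print(readout.get_state()['contact_force'],readout.get_state()['eef_pos'])
E
python3 look.py 3
```

```text
time: 5.72
eef_pos: [0.5132, 0.0193, 0.0736]
tcp_rot: [1.0, -0.0, -0.002, -0.001]
contact_force: [-3.5, 2.3, 0.1]
opening: 0.003
time: 6.35
eef_pos: [0.5149, 0.003, 0.0744]
tcp_rot: [1.0, -0.0, 0.0, 0.0]
contact_force: [-1.1, 1.2, -0.8]
opening: -0.001
time: 6.85
eef_pos: [0.5154, -0.0063, 0.0747]
tcp_rot: [1.0, -0.0, 0.001, 0.0]
contact_force: [-0.7, 0.4, 0.2]
opening: 0.005
[ 0.12604896 -0.1249023   0.86197958] [ 0.51552419 -0.00618652  0.07486468]
```

View pics/c3.png

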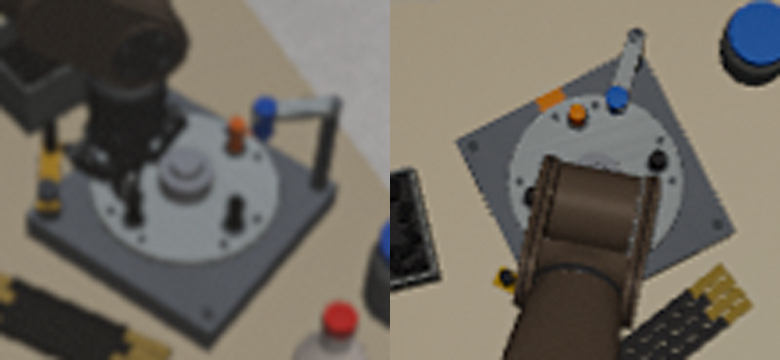

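```bash
cat > ang.py <<'E'
from h import *
import sys
p=np.load('fx.npy')
def orange(n,im):
    hsv=cv2.cvtColor(im,cv2.COLOR_RGB2HSV)
    m=cv2.inRange(hsv,(5,140,60),(22,255,255))
    k,l,st,ce=cv2.connectedComponentsWithStats(m)
    out=[]
    for i in range(1,k):
        if st[i,4]>=5:
            for z in (.035,.089,.094,.075):
                w=px2w(n,ce[i],z)[0]; d=w[:2]-p[:2]
                if np.hypot(*d)<.13: out.append((n,ce[i].round(1).tolist(),st[i,4],z,round(float(np.hypot(*d)),4),round(float(np.degrees(np.arctan2(d[1],d[0])-p[2])),1)))
    return out
for f in sys.argv[1:]:
  for n in('top','side'):
    im=cv2.imread(f'pics/{n}{f}.png')[:,:,::-1].copy()
    for o in orange(n,im): print(o)
E
python3 ang.py 3
```

```text
('top', [314.5, 147.2], np.int32(31), 0.035, 0.1092, 1.3)
('top', [314.5, 147.2], np.int32(31), 0.089, 0.0987, 3.7)
('top', [314.5, 147.2], np.int32(31), 0.094, 0.0978, 4.0)
('top', [314.5, 147.2], np.int32(31), 0.075, 0.1014, 3.0)
('top', [322.3, 150.9], np.int32(18), 0.035, 0.084, -12.2)
('top', [322.3, 150.9], np.int32(18), 0.089, 0.0733, -10.4)
('top', [322.3, 150.9], np.int32(18), 0.094, 0.0723, -10.2)
('top', [322.3, 150.9], np.int32(18), 0.075, 0.0761, -10.9)
('side', [360.3, 182.8], np.int32(23), 0.035, 0.1103, 6.1)
('side', [360.3, 182.8], np.int32(23), 0.089, 0.0689, -10.6)
('side', [360.3, 182.8], np.int32(23), 0.094, 0.0655, -13.2)
('side', [360.3, 182.8], np.int32(23), 0.075, 0.0788, -4.6)
```

```bash
python3 -m crank '0 2 0 0 0 0;0 2 0 0 0 0;0 2 0 0 0 0;0 1 0 0 0 0;0 1 0 0 0 0'; python3 -m crank '0 1 0 0 0 0;0 1 0 0 0 0;0 1 0 0 0 0;0 0 0 0 0 0'; python3 look.py 4; python3 ang.py 4|grep -v 0.075
```

```text
time: 7.58
eef_pos: [0.5159, -0.0136, 0.0748]
tcp_rot: [1.0, -0.0, 0.001, -0.0]
contact_force: [2.6, 4.0, -0.5]
opening: 0.001
time: 8.07
eef_pos: [0.5145, -0.0171, 0.0741]
tcp_rot: [1.0, -0.0, -0.0, 0.0]
contact_force: [0.5, -0.8, 0.7]
opening: 0.002
[ 0.49784613  0.23901469 -0.58480614] [ 0.51468909 -0.01693819  0.07426422]
('top', [314.7, 147.4], np.int32(34), 0.035, 0.1084, 1.2)
('top', [314.7, 147.4], np.int32(34), 0.089, 0.0979, 3.7)
('top', [314.7, 147.4], np.int32(34), 0.094, 0.097, 3.9)
('top', [319.0, 153.1], np.int32(19), 0.035, 0.0803, -1.7)
('top', [319.0, 153.1], np.int32(19), 0.089, 0.0704, 1.4)
('top', [319.0, 153.1], np.int32(19), 0.094, 0.0695, 1.8)
('side', [358.5, 182.6], np.int32(30), 0.035, 0.1076, 9.6)
('side', [358.5, 182.6], np.int32(30), 0.089, 0.0647, -5.9)
('side', [358.5, 182.6], np.int32(30), 0.094, 0.0611, -8.5)
```

View pics/c4.png

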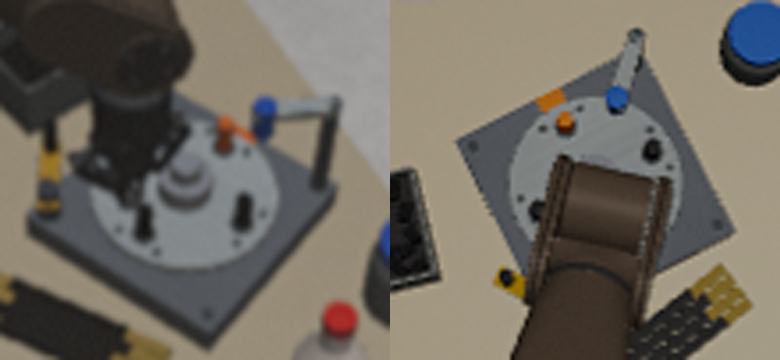

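```bash
python3 -m crank '0 -4 0 0 0 0;0 0 -40 0 0 0;0 -30 -50 0 0 0;-10 -50 -40 0 0 0;-30 -50 0 0 0 0'; python3 -m crank '0 -50 0 0 0 0;0 -50 0 0 0 0;0 -50 0 0 0 0;0 0 0 0 0 0'; python3 look.py 5; python3 ang.py 5|grep -v 0.075
python3 - <<'E'
from h import *
p=np.load('fx.npy')
im=cv2.imread('pics/side5.png')
for z0,col,nm in((.039,(0,255,0),'home'),(.049,(0,0,255),'high')):
    v=im.copy()
    for r,z in((.095,z0+.01),(.028,z0+.035)):
        a=np.linspace(0,2*np.pi,120); P=np.c_[p[0]+r*np.cos(a),p[1]+r*np.sin(a),np.full(120,z)]
        q=w2px('side',P); 
        if nm=='home' : H=q if r==.095 else H
        for x in q: 
            pass
        v2=v
    big=cv2.resize(v[150:240,300:400],None,fx=5,fy=5,interpolation=2) if nm=='home' else big
    for r,z in((.095,z0+.01),(.028,z0+.035)):
        a=np.linspace(0,2*np.pi,200); P=np.c_[p[0]+r*np.cos(a),p[1]+r*np.sin(a),np.full(200,z)]
        for x in w2px('side',P): cv2.circle(big,tuple(int(t) for t in (x-[300,150]+.5)*5),0,col,-1)
cv2.imwrite('pics/ov5.png',big)
E
```

```text
time: 8.8
eef_pos: [0.4779, 0.1168, 0.2078]
tcp_rot: [1.0, -0.001, 0.005, -0.0]
contact_force: [0.6, 0.8, 0.2]
opening: -0.0
time: 9.3
eef_pos: [0.4744, 0.2684, 0.2029]
tcp_rot: [1.0, 0.002, -0.0, -0.0]
contact_force: [0.3, -0.1, -0.6]
opening: -0.002
[-0.64435751 -0.45780399  0.00653672] [0.47477309 0.26588442 0.20262045]
('top', [314.7, 147.4], np.int32(34), 0.035, 0.1084, 1.2)
('top', [314.7, 147.4], np.int32(34), 0.089, 0.0979, 3.7)
('top', [314.7, 147.4], np.int32(34), 0.094, 0.097, 3.9)
('top', [319.0, 153.1], np.int32(19), 0.035, 0.0803, -1.7)
('top', [319.0, 153.1], np.int32(19), 0.089, 0.0704, 1.4)
('top', [319.0, 153.1], np.int32(19), 0.094, 0.0695, 1.8)
('side', [358.4, 182.5], np.int32(28), 0.035, 0.1079, 9.9)
('side', [358.4, 182.5], np.int32(28), 0.089, 0.0648, -5.4)
('side', [358.4, 182.5], np.int32(28), 0.094, 0.0612, -7.9)
```

View pics/c5.png

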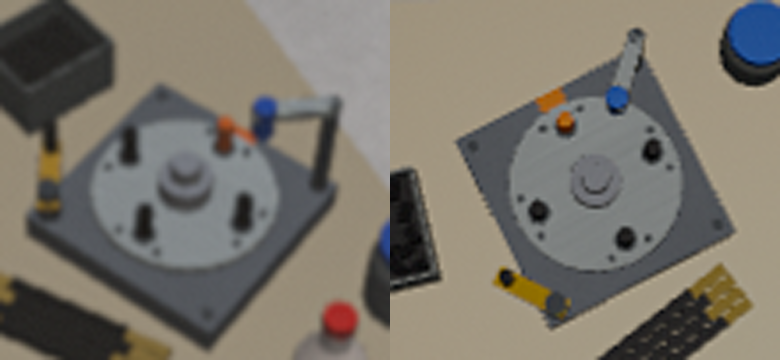

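View pics/ov5.png

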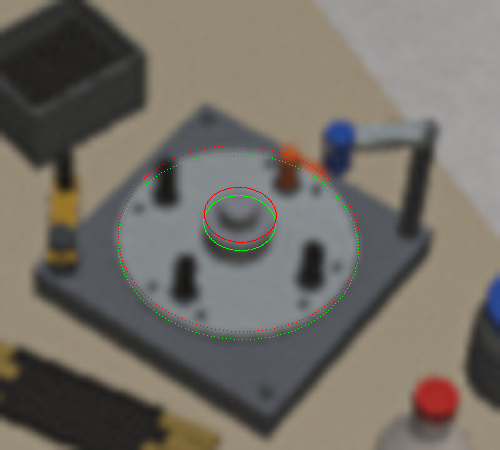

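```bash
python3 -m crank '0 0 0 0 0 -0.127;0 0 0 0 0 -0.127;0 0 0 0 0 -0.127;-20 47 0 0 0 0;-20 47 0 0 0 0'; python3 -m crank '-21 48 0 0 0 0;0 0 0 0 0 0;0 0 0 0 0 0'
```

```text
time: 10.02
eef_pos: [0.4728, 0.1613, 0.2029]
tcp_rot: [0.982, 0.189, 0.0, 0.0]
contact_force: [-0.3, -0.7, 0.5]
opening: 0.004
time: 10.4
eef_pos: [0.4713, 0.1102, 0.203]
tcp_rot: [0.982, 0.188, 0.0, -0.0]
contact_force: [-0.3, -0.4, 0.2]
opening: 0.0
```

Over the start point; descend, then look.

```bash
python3 -m crank '0 0 40 0 0 0;0 0 45 0 0 0;0 0 30 0 0 0;0 0 13 0 0 0;0 0 0 0 0 0'; python3 look.py 6
```

```text
time: 11.02
eef_pos: [0.471, 0.1116, 0.0745]
tcp_rot: [0.982, 0.19, -0.001, -0.0]
contact_force: [-0.0, 0.6, -0.5]
opening: -0.0
[-0.72712187  0.13674909 -0.4371805 ] [0.47249949 0.11141128 0.07623723]
```

View pics/c6.png

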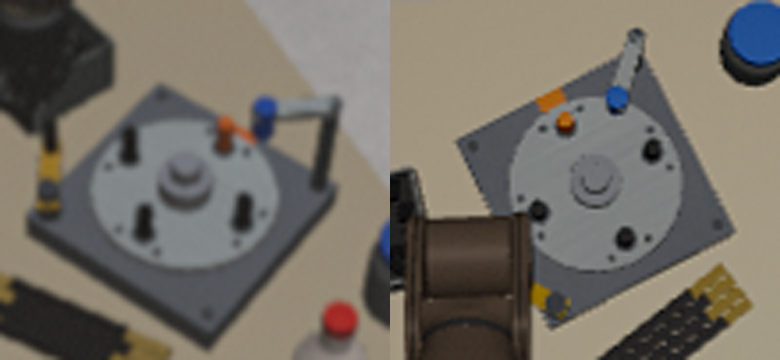

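```bash
python3 -m crank '0 4 0 0 0 0;0 4 0 0 0 0;1 4 0 0 0 0;1 4 0 0 0 0;1 4 0 0 0 0'; python3 -m crank '1 4 0 0 0 0;1 4 0 0 0 0;1 4 0 0 0 0;0 4 0 0 0 0;0 4 0 0 0 0'; python3 look.py 7
```

```text
time: 11.75
eef_pos: [0.4826, 0.0938, 0.076]
tcp_rot: [0.982, 0.189, 0.001, -0.0]
contact_force: [1.5, 2.2, 0.8]
opening: -0.002
time: 12.38
eef_pos: [0.4917, 0.0758, 0.0747]
tcp_rot: [0.982, 0.189, -0.0, 0.0]
contact_force: [0.3, 1.4, 0.5]
opening: -0.003
[-0.1479935  -0.38347498  0.38105412] [0.49167989 0.07546863 0.07468422]
```

View pics/c7.png

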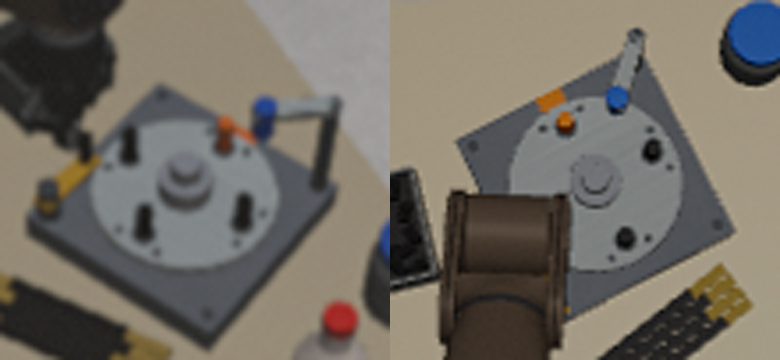

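```bash
python3 -m crank '0 4 0 0 0 0;0 4 0 0 0 0;0 4 0 0 0 0;-1 4 0 0 0 0;-1 4 0 0 0 0'; python3 -m crank '-1 4 0 0 0 0;-1 4 0 0 0 0;-1 3 0 0 0 0;-1 2 0 0 0 0;0 0 0 0 0 0'; python3 look.py 8
```

```text
time: 13.1
eef_pos: [0.4975, 0.0565, 0.075]
tcp_rot: [0.982, 0.189, 0.0, 0.0]
contact_force: [0.7, 1.6, -0.4]
opening: -0.001
time: 13.72
eef_pos: [0.4985, 0.0429, 0.0749]
tcp_rot: [0.982, 0.189, -0.0, 0.0]
contact_force: [-0.7, 0.1, 0.3]
opening: 0.001
[-0.23547142 -0.26218127 -0.2223074 ] [0.49849906 0.04299225 0.07482294]
```

View pics/c8.png

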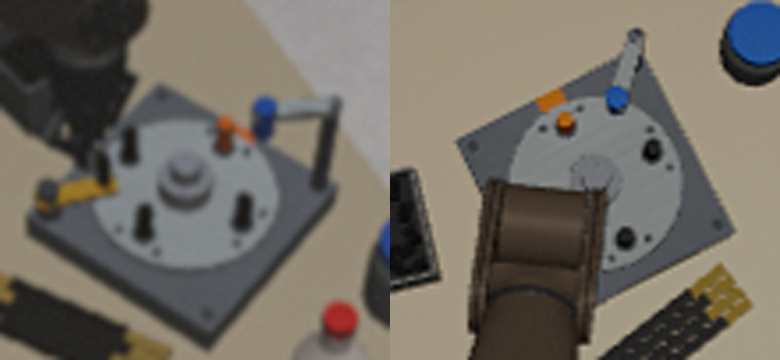

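```bash
python3 -m crank '0 2 0 0 0 0;0 1.5 0 0 0 0;0 1.5 0 0 0 0;0 1 0 0 0 0;0 0 0 0 0 0'; python3 -m crank '0 1 0 0 0 0;0 1 0 0 0 0';python3 -m crank '0 1 0 0 0 0;0 0 0 0 0 0'; python3 look.py 9
```

```text
time: 14.45
eef_pos: [0.5002, 0.0378, 0.0743]
tcp_rot: [0.982, 0.189, -0.001, -0.0]
contact_force: [-3.6, 2.2, -0.9]
opening: -0.001
time: 14.7
eef_pos: [0.5009, 0.0365, 0.0747]
tcp_rot: [0.982, 0.189, -0.001, -0.001]
contact_force: [-5.0, 6.1, 0.4]
opening: -0.0
time: 14.95
eef_pos: [0.5009, 0.0365, 0.0747]
tcp_rot: [0.982, 0.189, -0.001, -0.002]
contact_force: [-4.8, 7.4, 1.1]
opening: -0.0
[-4.73639243  7.72884968  0.30876934] [0.5009291  0.03647825 0.07467597]
```

View pics/c9.png

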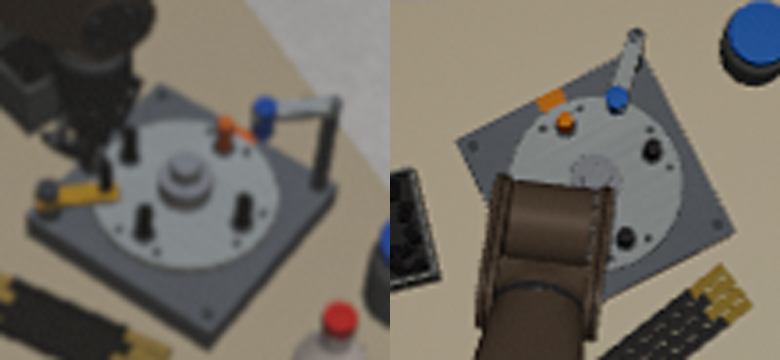

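```bash
python3 -m crank '0 -5 0 0 0 0;0 -5 0 0 0 0;0 0 -50 0 0 0;0 0 -50 0 0 0;-20 -50 0 0 0 0'; python3 -m crank '-20 -50 0 0 0 0;-20 -50 0 0 0 0;-20 -50 0 0 0 0;0 0 0 0 0 0'; python3 look.py 10; python3 ang.py 10|grep 0.089
python3 - <<'E'
from h import *
p=np.load('fx.npy'); c,s=np.cos(p[2]),np.sin(p[2])
F=lambda x,y,z:[p[0]+c*x-s*y,p[1]+s*x+c*y,z]
out=[]
for n,o in(('side',(310,160)),('top',(285,140))):
    im=cv2.imread(f'pics/{n}10.png')[o[1]:o[1]+60,o[0]:o[0]+60]; im=cv2.resize(im,None,fx=6.6,fy=6.6,interpolation=2)
    for th,col in((0,(0,255,0)),(.15,(0,0,255))):
        a=-np.pi/4+th; d=np.array([np.cos(a),np.sin(a)]); nn=np.array([-d[1],d[0]])
        h=np.array([-.098,.098]); pts=[h+.072*d+.011*nn,h+.072*d-.011*nn,h-.011*nn,h+.011*nn]
        q=w2px(n,[F(*x,.062) for x in pts]); cv2.polylines(im,[((q-o+.5)*6.6).astype(int)],True,col,1)
        q=w2px(n,F(*(h+.058*d),.1)); cv2.circle(im,tuple(int(v) for v in((q-o+.5)*6.6)[0]),4,col,1)
    out.append(im)
cv2.imwrite('pics/k10.png',np.hstack(out))
E
```

```text
time: 15.68
eef_pos: [0.4668, 0.0818, 0.1818]
tcp_rot: [0.982, 0.187, 0.008, 0.002]
contact_force: [0.5, -0.1, 0.3]
opening: -0.003
time: 16.18
eef_pos: [0.3482, 0.2019, 0.1754]
tcp_rot: [0.981, 0.192, 0.001, 0.0]
contact_force: [-0.5, 1.0, 0.2]
opening: 0.001
[ 0.12046296 -0.46590574  0.42920342] [0.350212   0.20041031 0.17571089]
('top', [314.7, 147.4], np.int32(34), 0.089, 0.0979, 3.7)
('top', [319.0, 153.1], np.int32(19), 0.089, 0.0704, 1.4)
('side', [358.5, 182.6], np.int32(30), 0.089, 0.0647, -5.9)
('side', [321.3, 198.2], np.int32(61), 0.089, 0.1073, 146.2)
```

View pics/c10.png

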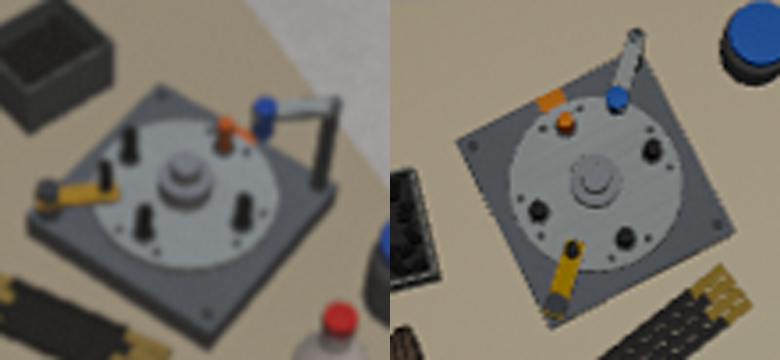

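View pics/k10.png

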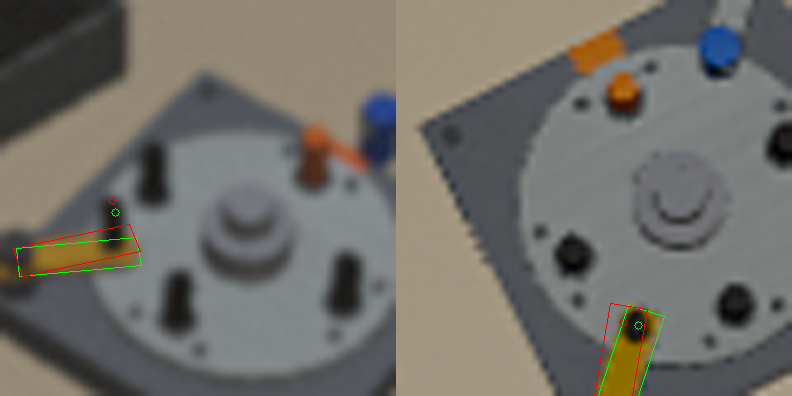

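```bash
python3 -m crank '0 0 0 0 0 0;0 0 0 0 0 0'; python3 -c "
from plant import ctrl; print(ctrl.sign_off())"
```

```text
time: 16.52
eef_pos: [0.3504, 0.1994, 0.175]
tcp_rot: [0.982, 0.188, 0.0, 0.0]
contact_force: [-0.0, 0.5, -0.2]
opening: 0.002
the job is handed in; nothing more can be done
None
```

I turned the plate about 44° counter-clockwise by pushing one of its black posts with shut fingers, until it dropped home. Then I pushed the yellow keeper's thumb post round to its end stop, backed off clear and handed the job in at 16.5 s.

- **Plate:** in the top picture the orange post reads 1.4° and the orange mark 1.2°, so they are aligned. The plate's rim and hub match the outlines drawn for the home height, not the high one. The side camera put the orange post at about −6°. I put that down to partial occlusion and roughly 1 px of camera offset, and did not resolve it.
- **Keeper:** the push stalled at about 9 N, far above the 1.4 N or so its friction needs. The top picture matches the shut outline to about 0.02 rad. The side picture agrees with it apart from the same 1 px offset.
- **Everything else:** the bottle, jar, crate, strips and sensor look unmoved in the pictures. I planned every move clear of the sensor and bracket. The largest wrist force in the readings was about 9 N, and the robot was touching nothing at hand-in.

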